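Pack the work-holding kit into its cut-out tray

ROBOT

A 6-joint arm with a two-finger parallel gripper is mounted at the origin on a cart in front of the work surface, level with it; the furniture and walls round the work are solid. World frame = base frame: x ahead of the robot, y to its left, z up, the work surface at z = 0. Lengths are in m, angles in degrees, forces in N, time in s.
With the tool pointing down it reaches from about 0.325 to 0.9 m from the base axis. Payload 3.5 kg.
Tool frame: the origin (TCP) lies midway between the tips of the shut fingers; the grasp point (between the pads) lies 19 mm behind it; z points along the fingers, y is the direction in which the jaws open and shut (so a half turn about z gives the same grasp; the last joint's range is limited). The gripper opens to 85 mm and grips with 20 to 120 N. Pads are 22 mm wide; open, the fingers measure 114 mm over their backs; the gripper's body (76 mm by 85 mm) begins 54 mm behind the grasp point. The pads swing forward as they close: fully open they stand 13 mm farther back than shut.
Start: joints at [62.888, 15.837, -1.513, 72.651, 0, 84.076], TCP at [0.226, 0.583, 0.231] pointing down, gripper open.
Joint ranges: [-178.77, 178.77], [-48.84, 107.48], [-61.69, 71.31], [-111.58, 123.2], [-90, 87.43], [-180, 180]. Speed limits (degrees/s): [147.25, 147.25, 180, 180, 180, 180].

INTERFACE

Orientations are given as [roll, pitch, yaw] about the fixed x, y, z axes, in that order (R = Rz(yaw) Ry(pitch) Rx(roll)).
In Python, from cell import arm gives the robot as it stands. Calls block until the motion is done:
- arm.move_ptp(position, orientation): joint-space move of the TCP to a pose.
- arm.movel(position, ori=None, v=0.15, f_stop=None): straight line of the TCP; ori=None keeps the orientation; v is the mean speed in m/s. With f_stop (N) it stops when the force on the tool has changed by that much, and returns True; else False.
- arm.move_joints(angles): joint-space move.
- arm.open() and arm.close_gripper(grip_force=None): open the fingers fully, or close them until they stop; grip_force is the grip in N (None keeps the last).
- arm.wait(seconds).
- arm.inverse_kinematics(position, orientation): joint angles nearest the present ones, or None.
- arm.read_state(): the state.
- arm.camera(name): name is "scene" or "side" or "wrist"; returns a dict with "frame" (384x512x3 uint8, red, green, blue), "K" (3x3 intrinsics, pixels), "T" (4x4, takes a point from camera to world coordinates); the wrist camera has in their place "tool_from_camera" (4x4, takes a point from camera to tool coordinates, whose origin is the TCP and whose axes are the flange's). Camera axes: x right, y down, z forward; pixel columns grow to the right and rows downward; lengths in m; the calibration is good to about 2 mm. A picture is of the moment at which its call begins: read the wrist's pose just before it. There is no depth.
A pose or a line that the arm cannot do raises arm.PlanningError and nothing moves.
- arm.job_done(): hands the job in, once; it reports no verdict.
The state is a dict: "time_s": time; "joint_pos": joint angles; "qd": joint speeds; "effort": joint torques, N m; "ee_pos": TCP position; "eef_rot": TCP orientation; "force": force on the tool from outside, world axes, zero at the start; "ft_torque": the same for the moment, N m; "gripper_width": finger opening in m.
Only numpy, scipy, OpenCV 4.12 (cv2) and the standard library are available. Lean on these libraries where they do the work, as an engineer would, in place of code of your own. Each camera call takes 0.05 s, during which the arm holds its last target. There are 200 camera calls.

TASK

Pack the work-holding kit away: lay the red welding magnet, the dark hold-down bolt, the bright ground steel block and the dark packing block each in its own cut-out in the kit tray, so that all four lie flat on the bottom of their cut-outs. Leave the rusty gusset plate and the square tube offcut where they lie; they are scrap and not part of the kit.

Things in the scene. Friction and masses are not known exactly. Their poses are not given: they have to be found in the camera images.
- magnet_center (a point): Red welding magnet, flat trapezoid plate 16 mm thick, 0.34 kg, lying loose. Point: its centre, half-way up. Own y along its 110 mm long edge; own x across it, from the long edge (x = -27.5) to the parallel short edge (22 mm long, x = +27.5): grip it across x, 55 mm wide. Its ends are straight for 11 mm from the long edge, then slope at 45 degrees to the short edge.
- hold_bolt_center (a point): Dark steel hexagon-head bolt 80 mm long, lying on its side, 0.16 kg. Point: middle of its length, 10.5 mm above what it lies on, on the middle line of the shank. Own y runs along it, head (30 wide, 27 high, 12 mm long) at the +y end; shank 16 mm diameter, to be gripped across own x; z up.
- ground_block_center (a point): Bright grey ground solid steel block, 40 (own x) by 50 (own y) by 40 mm high, about 0.6 kg. Point: its centre. Grip across own x. (The grey block at the far left end of the table, beyond y = 0.6 m, is fixed and not meant.)
- packing_block_center (a point): Very dark solid steel packing block, 30 (own x) by 75 (own y) by 30 mm high, 0.52 kg. Point: its centre. Grip across own x. (The offcuts at the far left end of the table, beyond y = 0.6 m, are fixed and not meant.)
- magnet_nest_seat (a point): Insert 136 (x) x 80 (y) mm, brown plywood with green cut-out bottom, in the grey tray. Point: middle of the cut-out, on its bottom, 6 mm over the table; z up; insert top 7 mm higher. Outline of the magnet, 6 mm to spare: 122 (x) by 67 (y), short edge toward -y. The magnet's own x must lie along -y here, its own y along +x.
- bolt_nest_seat (a point): Insert 136 (x) x 80 (y) mm, brown plywood with green cut-out bottom, in the grey tray. Point: middle of the cut-out, on its bottom, 6 mm over the table; z up; insert top 7 mm higher. Outline of the bolt, 6 mm to spare: channel 28 (y) by 92 (x), 42 wide for the head from x = +22 to +46. The bolt's head (own +y) must lie toward +x.
- block_nest_seat (a point): Insert 136 (x) x 80 (y) mm, brown plywood with green cut-out bottom, in the grey tray. Point: middle of the cut-out, on its bottom, 6 mm over the table; z up; insert top 7 mm higher. Cut-out for the ground block, 62 (x) by 52 (y) mm: the block's 50 mm side lies along x, either way round. Four such inserts stand in a row along y, in any order, with one yaw; tray and inserts are fixed.
- packer_nest_seat (a point): Insert 136 (x) x 80 (y) mm, brown plywood with green cut-out bottom, in the grey tray. Point: middle of the cut-out, on its bottom, 6 mm over the table; z up; insert top 7 mm higher. Cut-out for the packing block, 87 (x) by 42 (y) mm: the block's 75 mm side lies along x, either way round. A finger trough 34 wide (x), bottom 3 mm over this point, crosses every insert along y.
- tube_offcut_center (a point): Scrap: offcut of square steel tube, open at both ends, pale grey with rust patches, 25 by 110 (own y) by 25 mm, loose. Point: its centre. Not to be moved.
- gusset_center (a point): Scrap: rusty brown triangular gusset plate, 120 by 120 by 10 mm, loose, flat. Point: the middle of its square outline, half-way up. Not to be moved.
Not all that is in view belongs to the job. What is shaped like the part that bears hold_bolt_center but orange is not meant.

How it is judged:
By the outcome, as a careful person would: the job done as asked, in the order asked, and still so for the second after the job is handed in, with the robot touching nothing.
It also fails if it takes over 90 s, if anything falls off the work surface, if the arm or the gripper's body presses on something with over 40 N, if the wrist force passes 120 N, or if a joint passes its speed limit or range.

## Working session

There is one attempt and no reset: what is moved stays moved. The work goes in short steps, each a Python script; the robot and the scene stay as the last script left them, time stands still between calls to the robot, and variables do not carry over. Pictures are saved under pics/ and viewed, about 12 in all and at most 16, crops included, and the job is handed in when it is done.

```bash
ls; mkdir -p pics
python3 - <<'E'
from cell import arm
import cv2, numpy as np
s=arm.read_state();print(s)
for n in("scene","side"):
    c=arm.camera(n);cv2.imwrite(f"pics/{n}0.png",c["frame"][:,:,::-1]);np.savez(f"pics/{n}0.npz",**{k:np.array(v) for k,v in c.items()})
    print(n,c["K"],c["T"])
c=arm.camera("wrist");print(c["K"],c["tool_from_camera"])
E
```

```text
pics
{'time_s': 0.0, 'joint_pos': array([ 6.28899208e+01,  1.58784283e+01, -1.59706124e+00,  7.26498248e+01,
        1.78496939e-03,  8.40750541e+01]), 'qd': array([-0.05849282, -0.08396309, -0.03126807,  0.0419761 , -0.04635251,
        0.00750342]), 'effort': array([-6.46924345e-04, -4.45507121e+01,  2.95203620e+01,  1.63695443e-02,
       -1.42565395e-04, -9.58269794e-06]), 'ee_pos': array([0.22552077, 0.58207504, 0.23016426]), 'eef_rot': array([-1.79875539e+02, -1.47110727e-02,  1.58814849e+02]), 'force': array([ 0.7029394 , -0.49116141,  0.72262947]), 'ft_torque': array([0.01630496, 0.01170137, 0.01864313]), 'gripper_width': 0.08551965627728979}
scene [[417.20588166   0.         255.02266204]
 [  0.         417.20588166 188.61521891]
 [  0.           0.           1.        ]] [[ 0.75432558 -0.29939749  0.58425513 -0.27484035]
 [-0.65644205 -0.33210415  0.67734088 -0.71520894]
 [-0.0087606  -0.89446519 -0.44705176  0.66294826]
 [ 0.          0.          0.          1.        ]]
side [[400.63039415   0.         258.72474248]
 [  0.         400.63039415 192.79937521]
 [  0.           0.           1.        ]] [[-0.98088543 -0.08206464  0.17643462  0.34907202]
 [-0.19448922  0.44209236 -0.87563022  1.13451395]
 [-0.00614212 -0.89320756 -0.44960264  0.55580993]
 [ 0.          0.          0.          1.        ]]
[[275.89608041   0.         258.49346055]
 [  0.         275.89608041 198.41537677]
 [  0.           0.           1.        ]] [[-2.62976785e-04 -9.58622895e-01 -2.84678900e-01  7.21921544e-02]
 [ 9.99999963e-01 -2.31529536e-04 -1.44117675e-04 -1.04702439e-03]
 [ 7.22429292e-05 -2.84678927e-01  9.58622920e-01 -1.43468416e-01]
 [ 0.00000000e+00  0.00000000e+00  0.00000000e+00  1.00000000e+00]]
```

View pics/scene0.png

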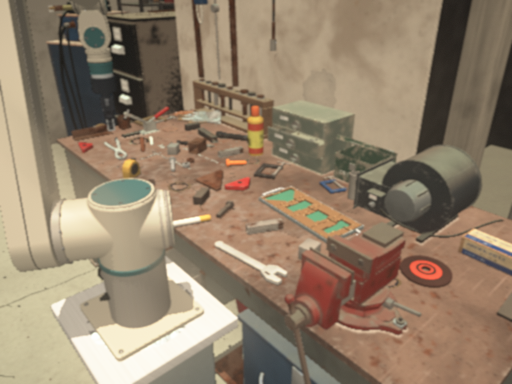

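View pics/side0.png

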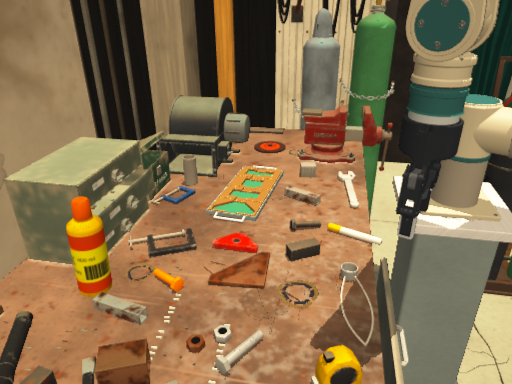

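```bash
cat > h.py <<'E'
import numpy as np, cv2, os
from scipy.spatial.transform import Rotation as R
def ray(u,K,T,z):
    d=T[:3,:3]@np.linalg.inv(K)@np.array([u[0],u[1],1.]); o=T[:3,3]
    return o+d*(z-o[2])/d[2]
def proj(P,K,T):
    p=np.linalg.inv(T)@np.append(P,1); q=K@p[:3]; return q[:2]/q[2]
def wrist(arm,name):
    s=arm.read_state(); c=arm.camera("wrist")
    W=np.eye(4); W[:3,:3]=R.from_euler('xyz',s["eef_rot"],degrees=True).as_matrix(); W[:3,3]=s["ee_pos"]
    T=W@c["tool_from_camera"]
    cv2.imwrite(f"pics/{name}.png",c["frame"][:,:,::-1]); np.savez(f"pics/{name}.npz",frame=c["frame"],K=c["K"],T=T)
    return c["frame"],c["K"],T
def load(name):
    d=np.load(f"pics/{name}.npz"); return d["frame"],d["K"],d["T"]
E
python3 - <<'E'
from h import *
f,K,T=load("side0")
for n,u,z in [("mag",(235,243),.01),("bolt",(305,225),.01),("pack",(303,249),.015),("block",(308,169),.02),("tube",(302,195),.012),("tube2?",(120,308),.012),("gus",(240,270),.005),("tray far",(265,168),.006),("tray near",(235,217),.006),("obolt",(170,281),.01),("vise",(325,155),0)]:
    print(n,ray(u,K,T,z).round(3))
f,K,T=load("scene0")
for n,u,z in [("block",(310,245),.02),("tube",(265,226),.012)]: print(n,ray(u,K,T,z).round(3))
from cell import arm
for x,y,z in [(.4,.3,.35),(.45,.3,.35),(.5,.05,.35),(.5,0,.35),(.5,-.1,.3)]:
  for yaw in (0,90,180,-90): print(x,y,yaw,arm.inverse_kinematics([x,y,z],[180,0,yaw]))
E
```

```text
mag [0.567 0.348 0.01 ]
bolt [0.408 0.233 0.01 ]
pack [0.402 0.35  0.015]
block [ 0.431 -0.114  0.02 ]
tube [0.433 0.066 0.012]
tube2? [0.729 0.609 0.012]
gus [0.532 0.442 0.005]
tray far [ 0.581 -0.129  0.006]
tray near [0.6   0.22  0.006]
obolt [0.667 0.512 0.01 ]
vise [ 0.382 -0.306  0.   ]
block [ 0.452 -0.098  0.02 ]
tube [0.435 0.065 0.012]
0.4 0.3 0 [  29.45808767    0.71107489   -5.00285784   84.28606726    0.
 -150.54191233]
0.4 0.3 90 [ 29.45808767   0.71107489  -5.00285784  84.28606726   0.
 119.45808767]
0.4 0.3 180 [29.45808767  0.71107489 -5.00285784 84.28606726  0.         29.45808767]
0.4 0.3 -90 [ 29.45808767   0.71107489  -5.00285784  84.28606726   0.
 -60.54191233]
0.45 0.3 0 [  26.84063922    5.0037674    -0.4703645    84.5258681     0.
 -153.15936078]
0.45 0.3 90 [ 26.84063922   5.0037674   -0.4703645   84.5258681    0.
 116.84063922]
0.45 0.3 180 [26.84063922  5.0037674  -0.4703645  84.5258681   0.         26.84063922]
0.45 0.3 -90 [ 26.84063922   5.0037674   -0.4703645   84.5258681    0.
 -63.15936078]
0.5 0.05 0 [ -1.66422842   0.9736588   -4.73594638  84.2903
[... 261 characters left out ...]
82   0.
 -91.66422842]
0.5 0 0 [ -7.41180997   0.71107489  -5.00285784  84.28606726   0.
 172.58819003]
0.5 0 90 [-7.41180997  0.71107489 -5.00285784 84.28606726  0.         82.58819003]
0.5 0 180 [-7.41180997  0.71107489 -5.00285784 84.28606726  0.         -7.41180997]
0.5 0 -90 [ -7.41180997   0.71107489  -5.00285784  84.28606726   0.
 -97.41180997]
0.5 -0.1 0 [-18.57702546   2.38456167  -9.16785642  78.44758192   0.
 161.42297454]
0.5 -0.1 90 [-18.57702546   2.38456167  -9.16785642  78.44758192   0.
  71.42297454]
0.5 -0.1 180 [-18.57702546   2.38456167  -9.16785642  78.44758192   0.
 -18.57702546]
0.5 -0.1 -90 [ -18.57702546    2.38456167   -9.16785642   78.44758192    0.
 -108.57702546]
```

Run:
```python
from h import *
from cell import arm
arm.move_ptp([.47,.30,.33],[180,0,0]); arm.wait(.2); wrist(arm,"w1")
arm.move_ptp([.5,.0,.33],[180,0,0]); arm.wait(.2); wrist(arm,"w2")
print(arm.read_state()["time_s"])
```

```text
8.7917
```

View pics/w1.png

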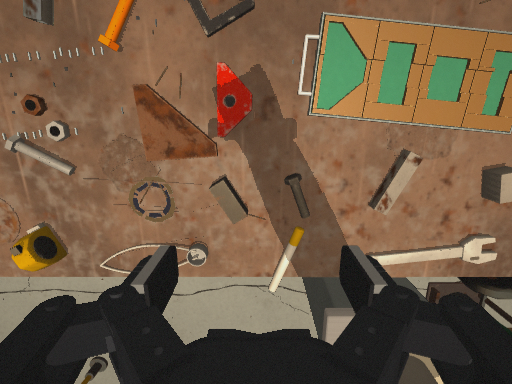

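View pics/w2.png

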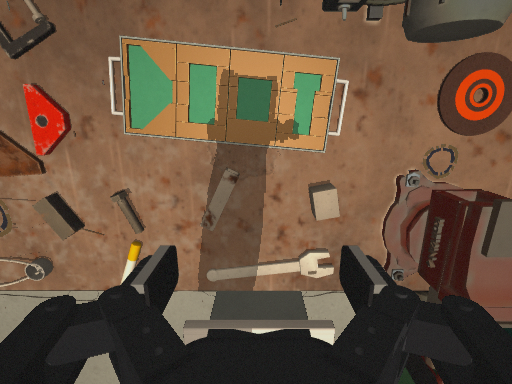

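Run:
```python
from h import *
a=load("w1")[0][:,:,::-1]; b=load("w2")[0][:,:,::-1]
def crop(im,cx,cy): return cv2.resize(im[cy-37:cy+38,cx-50:cx+50],(400,300),interpolation=cv2.INTER_CUBIC)
cv2.imwrite("pics/m1.png",np.vstack([np.hstack([crop(a,235,100),crop(a,228,199)]),np.hstack([crop(a,297,195),crop(b,323,201)])]))
```

```text
(no output)
```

View pics/m1.png

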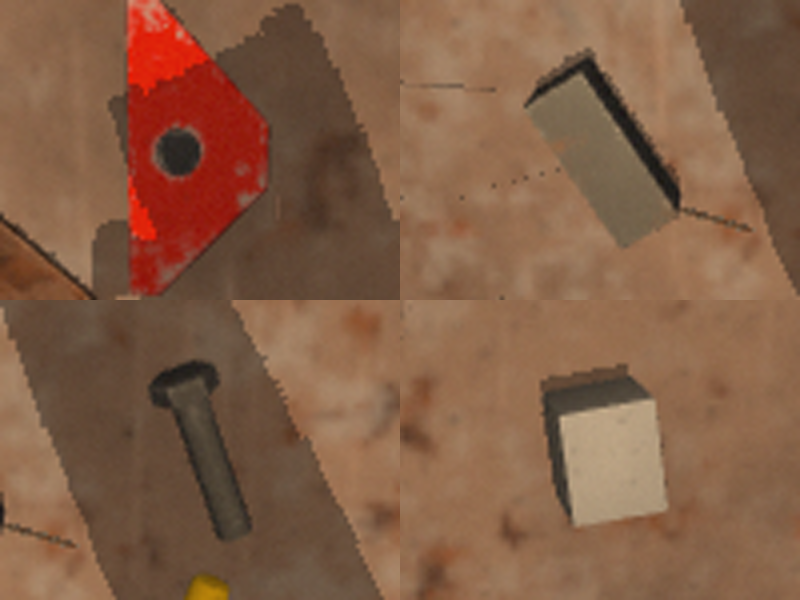

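```bash
cat > meas.py <<'E'
from h import *
def rect(pts):
    (c,(w,h),a)=cv2.minAreaRect((np.array(pts)[:,:2]*1000).astype(np.float32)); return np.round(c,1),round(w,1),round(h,1),round(a,1)
def top(name,us,z):
    f,K,T=load(name); return rect([ray(u,K,T,z) for u in us])
def cnts(m,amin):
    m=cv2.morphologyEx(m.astype(np.uint8),cv2.MORPH_CLOSE,np.ones((3,3)))
    return [c[:,0] for c in cv2.findContours(m,cv2.RETR_EXTERNAL,cv2.CHAIN_APPROX_NONE)[0] if cv2.contourArea(c)>amin]
def hsv(f): return cv2.split(cv2.cvtColor(np.ascontiguousarray(f),cv2.COLOR_RGB2HSV))
E
python3 - <<'E'
from meas import *
print("pack",top("w1",[(209.25,188.25),(223.5,179.5),(248,214.5),(234.5,224)],.03))
print("block",top("w2",[(313,192.75),(336.75,189),(339.75,216),(317.25,220.5)],.04))
f,K,T=load("w1")
h,t=[ray(((x/4)+247,y/4+158),K,T,.0105)[:2] for x,y in((182,70),(234,236))]
print("bolt",h,t,np.linalg.norm(h-t),(h+t)/2,np.degrees(np.arctan2(*(h-t)[::-1])))
H,S,V=hsv(f); m=((H<6)|(H>174))&(S>190)&(V>60)
for c in cnts(m[:160],300): print("mag",rect([ray(u,K,T,.016) for u in c]), c.min(0),c.max(0))
for n in("w1","w2"):
    f,K,T=load(n);H,S,V=hsv(f)
    g=(H>60)&(H<90)&(S>90)&(V>40)
    for c in cnts(g[:200],150): 
        m=cv2.moments(np.array([ray(u,K,T,.0095)[:2]*1000 for u in c],np.float32)[:,None]); print(n,"green",rect([ray(u,K,T,.0095) for u in c]))
    for nm,b in (("brown+green",((H>8)&(H<25)&(S>150)&(V>60))|g),):
        for c in cnts(b[:200],5000): print(n,nm,rect([ray(u,K,T,.013) for u in c]),c.min(0),c.max(0))
print([ray((x,y),*load("w2")[1:],.013)[:2].round(4) for x,y in((121,38),(338,58),(326,151),(125,133))])
E
```

```text
pack (array([403.8, 348.3]), 75.3, 29.1, 32.3)
block (array([ 432.6, -113.7]), 49.3, 38.7, 11.5)
bolt [0.44527745 0.24094004] [0.36976944 0.21506198] 0.07981937619298973 [0.40752344 0.22800101] 18.91757762211644
mag (array([563.2, 337.4]), 53.2, 104.8, 87.5) [217  65] [251 136]
w1 green (array([597.9,   7.7]), 49.5, 60.0, 84.7)
w1 green (array([590.7, -74.3]), 89.9, 30.9, 0.4)
w1 green (array([605.2,  88.3]), 40.3, 84.9, 84.7)
w1 green (array([612.4, 168.9]), 65.6, 119.7, 84.0)
w1 brown+green (array([601.4,  47. ]), 324.8, 135.6, 84.8) [314  16] [511 130]
w2 green (array([597.9,   7.3]), 51.3, 60.6, 84.8)
w2 green (array([590.4, -74.5]), 40.2, 91.2, 86.8)
w2 green (array([605.1,  87.8]), 41.2, 85.5, 84.8)
w2 green (array([612.6, 168.6]), 64.3, 120.5, 84.8)
w2 brown+green (array([601.4,  48. ]), 322.0, 135.0, 84.8) [122  39] [335 144]
[array([0.6837, 0.203 ]), array([ 0.6568, -0.1212]), array([ 0.5172, -0.1128]), array([0.5463, 0.2161])]
```

```bash
cat > pp.py <<'E'
from h import *
from cell import arm
YT=-5.2
def wrap(a): return (a+180)%360-180
def pick(xy,th,z,force,look=None):
    o=[180,0,wrap(180+th)]; arm.move_ptp([*xy,.11],o)
    if look: wrist(arm,look)
    hit=arm.movel([*xy,z],v=.12,f_stop=20); arm.close_gripper(force); s=arm.read_state()
    arm.movel([*xy,.11],v=.15); e=arm.read_state()
    print("hit",hit,"z",s["ee_pos"],"w",s["gripper_width"],e["gripper_width"],"t",e["time_s"])
def place(xy,z,look=None):
    o=[180,0,wrap(180+YT)]; arm.move_ptp([*xy,.11],o)
    arm.movel([*xy,z+.02],v=.12); hit=arm.movel([*xy,z],v=.03,f_stop=12); s=arm.read_state()
    arm.open(); arm.movel([*xy,.12],v=.15)
    if look: wrist(arm,look)
    print("hit",hit,"z",s["ee_pos"],"w",s["gripper_width"],"t",arm.read_state()["time_s"])
E
python3 - <<'E'
from pp import *
pick((.4075,.228),18.9,.004,50,"pb")
print(arm.read_state()["force"])
E
```

```text
hit False z [0.40758743 0.22836389 0.00435119] w 0.014176325515163884 0.01402095193316507 t 13.9
[ 0.32625078  0.00995351 -1.06409274]
```

View pics/pb.png

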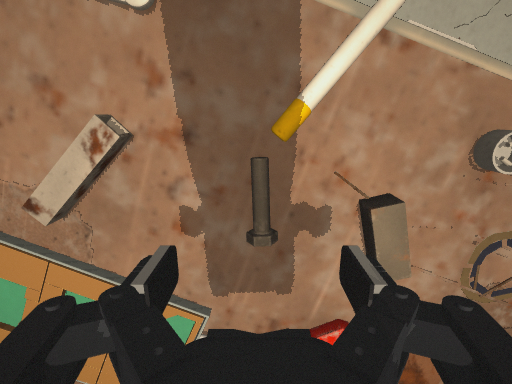

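Run:
```python
from pp import *
wrist(arm,"hb")
place((.5905,-.0744),.0105,"qb")
```

```text
hit False z [ 0.58992573 -0.07429121  0.01044097] w 0.01405841803649965 t 18.5333
```

View pics/qb.png

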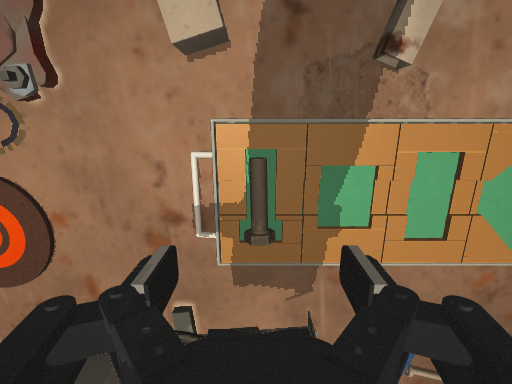

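The bolt lies in its channel with the head at (260,237) in the wide end and green on both sides. Next are the packing block and the ground block.

Run:
```python
from pp import *
pick((.4038,.3483),32.3,.006,80,"pp1")
place((.6051,.088),.0125,"qp")
```

```text
hit False z [0.40405159 0.3492207  0.00684732] w 0.027621259431443005 0.02830260374059924 t 22.6917
hit True z [0.60454515 0.0879413  0.01288878] w 0.028788138338838302 t 26.9083
```

View pics/qp.png

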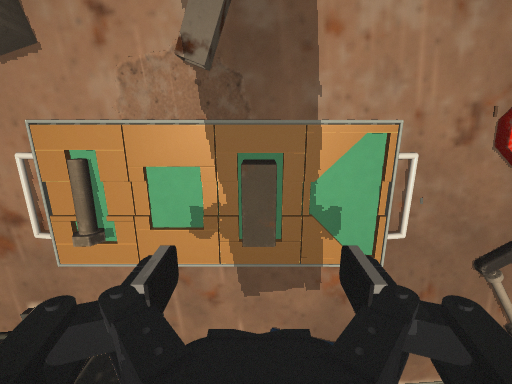

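The packing block sits in its cut-out, with green visible on three sides. Now the ground block, then a closer measurement over the magnet.

Run:
```python
from pp import *
from meas import *
pick((.4326,-.1137),11.5,.008,80,"pg")
place((.5979,.0074),.0145,"qg")
arm.move_ptp([.563,.337,.16],[180,0,177.5]); arm.wait(.1)
f,K,T=wrist(arm,"pm")
H,S,V=hsv(f); m=((H<6)|(H>174))&(S>150)&(V>50)
for c in cnts(m[:260],300): print("mag",rect([ray(u,K,T,.016) for u in c]),c.min(0),c.max(0))
print(arm.read_state()["time_s"])
a=load("qg")[0];cv2.imwrite("pics/m2.png",np.hstack([a,f])[:,:,::-1][:,:,:].copy()) 
cv2.imwrite("pics/m2.png",cv2.resize(cv2.imread("pics/m2.png"),(800,300),interpolation=cv2.INTER_AREA))
```

```text
hit False z [ 0.43300706 -0.11296839  0.00875136] w 0.03881392925738851 0.03899582658879742 t 30.3167
hit True z [0.59725075 0.00750836 0.01476609] w 0.03917013697629843 t 34.0333
mag (array([564.7, 337.5]), 54.9, 109.4, 87.6) [236 136] [287 235]
35.45
```

View pics/m2.png

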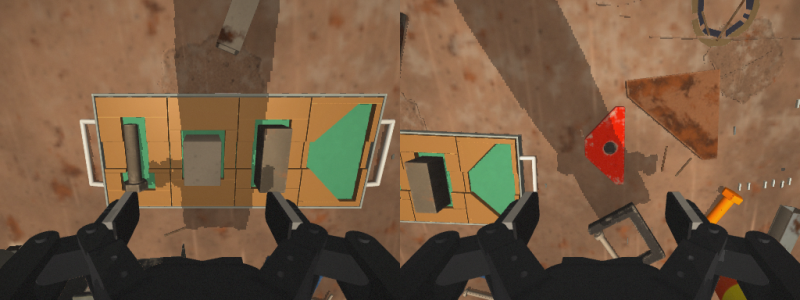

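Run:
```python
from pp import *
pick((.5647,.3375),-2.4,.001,70)
place((.6125,.1687),.0075,"qm")
o=[180,0,174.8]; arm.move_ptp([.56,.06,.2],o); arm.wait(.2); wrist(arm,"fin")
arm.move_ptp([.45,.35,.33],[180,0,180]); arm.wait(.2)
c=arm.camera("side"); s=arm.camera("scene"); print(arm.read_state()["time_s"])
cv2.imwrite("pics/side1.png",cv2.resize(c["frame"][140:300,180:340,::-1],(560,560),interpolation=cv2.INTER_CUBIC))
cv2.imwrite("pics/sc1.png",s["frame"][:,:,::-1])
```

```text
hit False z [0.56581113 0.33815405 0.00253951] w 0.052855621862929324 0.05314294703249378 t 38.1
hit True z [0.61206294 0.16858804 0.00853033] w 0.05267901585696621 t 41.675
44.1333
```

View pics/fin.png

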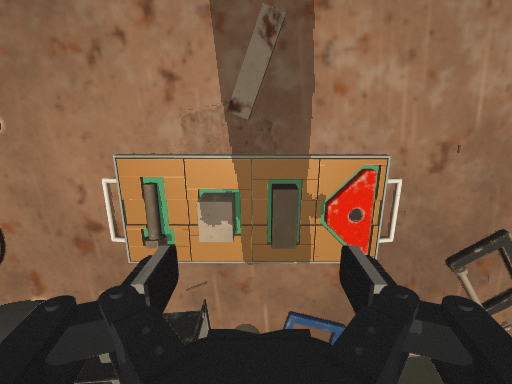

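View pics/side1.png

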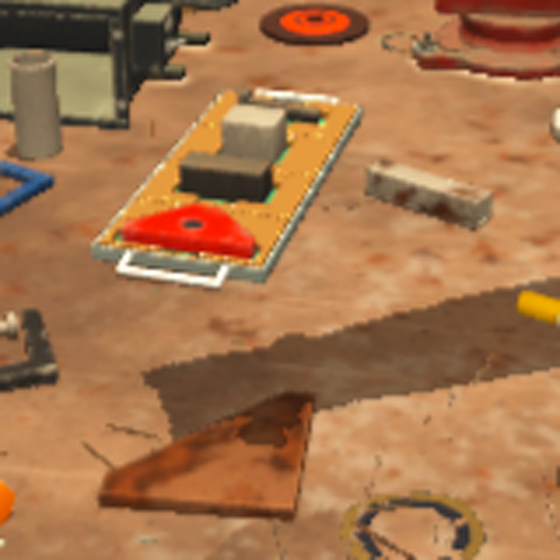

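Run:
```python
from meas import *
f,K,T=load("fin")
H,S,V=hsv(f); m=((H<6)|(H>174))&(S>150)&(V>50)
for c in cnts(m[:260],300): print("mag",rect([ray(u,K,T,.022) for u in c]))
s=5; im=cv2.resize(f[150:268,105:400,::-1].copy(),None,fx=2.7,fy=2.7*1.0,interpolation=cv2.INTER_CUBIC)
a=np.radians(-5.2); X=np.array([np.cos(a),np.sin(a)]); Y=np.array([-np.sin(a),np.cos(a)])
def draw(c,pts,z,col):
    p=[(proj([*(np.array(c)+x*X+y*Y),z],K,T)-[105,150])*2.7 for x,y in pts]
    cv2.polylines(im,[np.int32(np.round(p))],True,col,1)
box=lambda a,b:[(-a,-b),(a,-b),(a,b),(-a,b)]
draw((.6125,.1687),[(-.055,.0275),(-.055,.0165),(-.011,-.0275),(.011,-.0275),(.055,.0165),(.055,.0275)],.022,(255,0,0))
draw((.6051,.088),box(.0375,.015),.036,(255,0,0))
draw((.5979,.0074),box(.025,.02),.046,(255,0,0))
draw((.5905,-.0744),box(.04,.008),.0165,(255,0,0))
cv2.imwrite("pics/m3.png",im); print(im.shape)
```

```text
mag (array([609.2, 165.9]), 57.5, 107.7, 85.5)
(319, 796, 3)
```

View pics/m3.png

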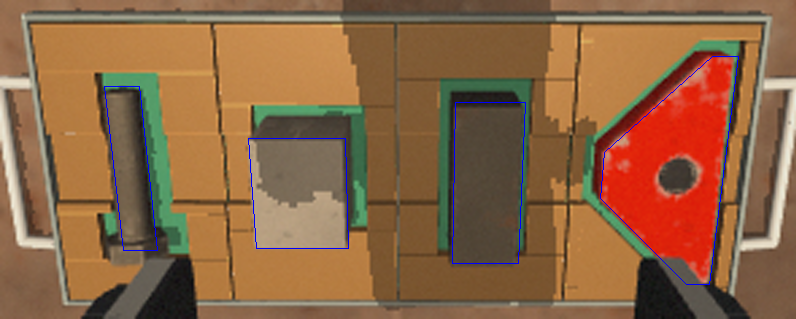

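Run:
```python
from meas import *
f,K,T=load("qb")
x0,y0,k=205,130,6
im=cv2.resize(f[y0:y0+130,x0:x0+110,::-1],None,fx=k*.75,fy=k*.75,interpolation=cv2.INTER_CUBIC);k*=.75
a=np.radians(-5.2); X=np.array([np.cos(a),np.sin(a)]); Y=np.array([-np.sin(a),np.cos(a)]);c=np.array([.5905,-.0744])
def draw(pts,z,col):
    p=[(proj([*(c+x*X+y*Y),z],K,T)-[x0,y0]+.5)*k for x,y in pts]; cv2.polylines(im,[np.int32(np.round(p))],True,col,1)
draw([(-.046,-.014),(.022,-.014),(.022,-.021),(.046,-.021),(.046,.021),(.022,.021),(.022,.014),(-.046,.014)],.013,(255,0,0))
draw([(.028,-.0075),(.028,.0075),(.04,.0075),(.04,-.0075)],.033,(0,255,255))
draw([(.028,-.015),(.028,.015),(.04,.015),(.04,-.015)],.0195,(255,255,0))
cv2.imwrite("pics/m4.png",im)
```

```text
(no output)
```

View pics/m4.png

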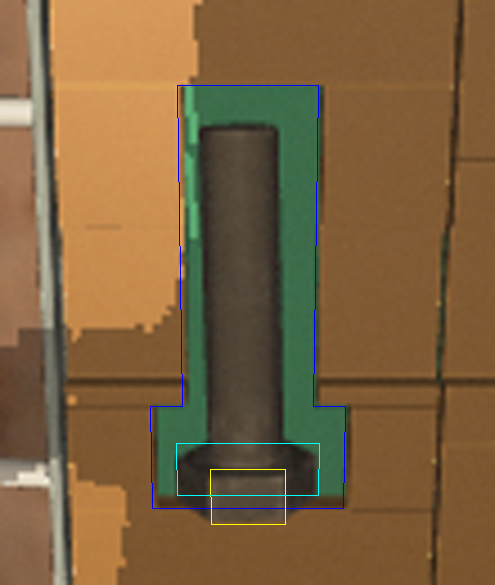

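```bash
python3 -c "
from cell import arm
arm.job_done(); s=arm.read_state(); print(s['time_s'],s['force'])"
```

```text
the job is handed in; nothing more can be done
the job is handed in; nothing more can be done
```

I packed all four parts into their own cut-outs, in the order bolt, packing block, ground block, magnet, and handed the job in after about 44 s of robot time. The magnet went last because the gripper, opening fully over the packing block's cut-out, would have hit it.

**Seating:** I drew the outlines expected for flat, seated parts over the wrist pictures.
- The tops of the packing block and ground block, and the bolt's shank and head, agreed to about a pixel or two.
- The bolt's head is in the wide end, toward +x.

**Magnet:** The outline agreed by eye, but a colour-mask measurement put its centre about 4 mm off (609, 166 mm against a target of 612.5, 169 mm). A finger covered one end of the magnet and the mask also caught its side face, so I trust the outline more. Red was still visible inside the cut-out, with green around it.

**Contact:** The packing block, ground block and magnet each touched bottom within 1 mm of the planned height. The bolt was let go at its planned height without a contact signal.

**Scrap:** I never touched the tube offcut or the gusset, and they looked unmoved in the last pictures. I did not measure them.

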